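# Purge the dry box: shut the door and hold the bayonet vent cap at half turn

## Task

Push the dry box's drop-down door up until it is fully shut, then fit the black bayonet vent cap into the port on the roof with its two lugs through the slots and its flange down on the collar, and twist it clockwise (seen from above) half of the quarter turn, so that its grip bar points at the yellow vent marks, well short of the red lock marks where it would click. The valve in the port springs back, so finish with the cap still gripped and held at the yellow marks, and do not disturb the white bottle, the spray can or the electric screwdriver.

Things in the scene. Friction and masses are not known exactly. Their poses are not given: they have to be found in the camera images.
- dry_box: White sheet-metal dry box, fixed, 170 (x) by 220 (y) by 150 mm high. Origin: centre of its underside on the bench; x from its open front (x = -85 mm) to its back. The front closes with a clear drop-down door in an aluminium frame, 10 mm thick, 214 wide, 128 high, hinged along box y at x = -90, z = 17 mm. A bayonet port stands on the roof.
- door (a joint): Door angle in rad: 0 is shut (upright), growing as the top swings down towards the robot. Stiff hinge (0.22 N m of friction): it stays where it is left. It starts partly open, 0.4 to 0.7.
- door_pull (a point): Middle of the outer edge of the door's black pull lip: a bar 120 mm long (box y), 9 mm high, standing 16 mm out of the door's outer face, 119 mm up the door from the hinge and 21 mm outward of the hinge. With the door shut it is 136 mm above the bench, 26 mm in front of the box front. Axes turn with the door (y along the hinge).
- port (a point): Centre of the top face of the aluminium bayonet collar (90 mm outside) on the roof, 170 mm above the bench, 97 mm behind the box front. Bore 54 mm, lip 6 mm thick with two open slots 15 mm wide towards +x and -x, out to 37 mm from the axis; under the lip a channel of 37 mm radius. White marks at the slots, yellow 45 and red 90 degrees clockwise of them.
- vent_ring (a joint): Spring-return valve ring in the port, rad, 0 at rest, growing clockwise. The cap's lugs pick it up after turning about 0.1 rad from the slots (they cannot turn anticlockwise), against 0.04 N m at first and 0.1 N m half-way. With the cap at the yellow marks it reads about 0.68; from about 0.95 the lugs ride onto the sprung balls of the lock.
- cap_grip (a point): Centre of the vent cap's black grip bar: 56 mm long (its x), 16 mm thick (y, grip across this), from 22 to 57 mm above the cap's underside; this point at 40 mm. The cap (about 120 g) stands upright on the bench. It is the same after half a turn about z: either lug fits either slot.
- cap_seat (a point): Centre of the underside of the cap's flange (74 mm across, 6 mm thick); axes as cap_grip. Below it the plug, 50 mm across, 16 mm high, foot chamfered 3 mm, with two steel lugs towards +x and -x: 10 mm wide, out to 34 mm from the axis, 8 to 14 mm below this point. With the cap fully in, this point lies at port.
- flux_bottle: White dispensing bottle with a red needle tip, 44 mm across, 140 mm high; origin at the centre of its underside. Leave it alone.
- spray_can: Orange spray can with a yellow cap, 58 mm across, 199 mm high; origin at the centre of its underside. Leave it alone.
- driver: Black electric screwdriver lying flat, 270 mm long (its y), 41 mm wide, 46 mm high; origin on the bench under its middle. Leave it alone.

How it is judged:
On the way, in this order (a step that is already met when the one before it is completed fails the run):
1. the door of the dry box is pushed fully shut (value of joint door below 0.06 rad), for 0.2 s.
2. the cap is fully down in the port, with the door shut (z of cap_seat in the frame of port below 0.003 m and horizontal distance between cap_seat and port below 0.004 m and angle between cap_seat's own z axis and vertical below 0.1 rad and value of joint door below 0.06 rad), for 0.1 s.
At the end, for the whole second after the job is handed in: Door shut (within 0.06 rad), cap upright with its flange on the collar (within 3 mm in height, 4 mm sideways), its bar within 10 degrees of the yellow marks (45 degrees clockwise from the slots) with the valve ring turned along (0.42 to 0.95 rad), and the fingers still gripping the cap (all of step 2 and z of cap_seat in the frame of port above -0.003 m and angle between the x axis of cap_seat and the x axis of port, either way round between 0.61 and 0.96 rad and value of joint vent_ring between 0.42 and 0.95 rad and contact force between the fingers and cap above 2 N); the arm keeps its last pose, push and grip.
It fails at once if the cap is turned on towards the lock, into the click (value of joint vent_ring above 1.08 rad).
It fails at once if the bottle is disturbed (distance of flux_bottle from where it was at the start of the episode above 0.03 m).
It fails at once if the spray can is disturbed (distance of spray_can from where it was at the start of the episode above 0.03 m).
It fails at once if the electric screwdriver is disturbed (distance of driver from where it was at the start of the episode above 0.03 m).
It also fails if it takes over 54 s, if anything falls off the work surface, if the arm or the gripper's body presses on something with over 40 N, if the wrist force passes 120 N, or if a joint passes its speed limit or range.

## Robot

A 6-joint arm with a two-finger parallel gripper is mounted at the origin on a cart in front of the work surface, level with it; the furniture and walls round the work are solid. World frame = base frame: x ahead of the robot, y to its left, z up, the work surface at z = 0. Lengths are in m, angles in rad, forces in N, time in s.
With the tool pointing down it reaches from about 0.325 to 0.775 m from the base axis. Payload 5.5 kg.
Tool frame: the origin (TCP) lies between the finger pads; the fingertips stand 19 mm ahead of it and the grasp point (between the pads) is the TCP (ctrl.tips_ahead is the distance from the TCP to the fingertips, in m); x points along the fingers, z is the direction in which the jaws open and shut, and the axes are right-handed (so a half turn about x gives the same grasp; the last joint's range is limited). The gripper opens to 88 mm and grips with 3 to 60 N. Pads are 20 mm wide; open, the fingers measure 115 mm over their backs; the gripper's body (75 mm by 178 mm) begins 61 mm behind the grasp point.
Start: joints at [1.224, 0.091, 1.231, -0, 1.82, -0.057], TCP at [0.171, 0.575, 0.242] pointing down, gripper open.
Joint ranges: [-2.87, 2.87], [-0.86, 2.18], [0.17, 2.46], [-1.51, 4.65], [0.06, 2.69], [-2.65, 2.65]. Speed limits (rad/s): [2.57, 2.57, 3.01, 3.14, 3.14, 3.14].

## Interface

Orientations are given as a unit quaternion [x, y, z, w].
In Python, from plant import status, viewer, workorder, ctrl gives the robot as it stands.
- The arm moves only by the tool servo_tool, never from a script. Its arguments are lists of equal length, an entry for each row: "delta_pos": the shift along the tool's x, y, z in units of 30 mm (1.0 is 30 mm), a list of three; "turn": the turn, a rotation vector about the tool's x, y, z in degrees, a list of three; "jaw": the opening, from 0 (shut) to 1 (fully open). In form: {"delta_pos": [[tx, ty, tz], ...], "turn": [[rx, ry, rz], ...], "jaw": [jaw, ...]}. A call has 1 to 12 rows; each row is the pose to reach, as a shift and turn from the pose commanded when the call began, along the tool's axes at that moment; what a row does not reach only later rows make up. A row lasts 1/12 s, in which the tool goes at most 41.7 mm and 7.16 degrees, less where a joint would pass 70% of its speed; a pose out of reach is approached as far as the arm can. A call with a gripper value outside its range is refused whole. The fingers move at their own pace and stop on an object; the grip force is fixed at half the most. Time passes only in rows, so rows that repeat a pose let the fingers close. It gives the time, the measured TCP pose, the force and the opening at its end, in the units of the state.
- status.observe(): the state, without advancing time (a new reading comes with each control period).
- viewer.capture(name): name is "scene" or "side" or "wrist"; returns a dict with "pixels" (480x640x3 uint8, red, green, blue), "fx", "fy", "cx", "cy" (pixels), "pose" (4x4, takes a point from camera to world coordinates). Camera axes: x right, y down, z forward; pixel columns grow to the right and rows downward; lengths in m; the calibration is good to about 2 mm. A picture is of the moment at which its call begins. There is no depth.
- workorder.close_job(): hands the job in, once; it reports no verdict.
The state is a dict: "t": time; "joint_pos": joint angles; "joint_vel": joint speeds; "joint_torque": joint torques, N m; "eef_pos": TCP position; "eef_rot": TCP orientation; "ft_force": force on the tool from outside, world axes, zero at the start; "moment": the same for the moment, N m; "width": finger opening in m.
Only numpy, scipy, OpenCV 4.12 (cv2) and the standard library are available. Lean on these libraries where they do the work, as an engineer would, in place of code of your own. Each camera call takes 0.05 s, during which the arm holds its last target.

## Working session

There is one attempt and no reset: what is moved stays moved. The work goes in short steps, Python scripts to look and compute and a tool call to move; the robot and the scene stay as the last step left them, time stands still between calls to the robot, and variables do not carry over. Pictures are saved under pics/ and viewed, and the job is handed in when it is done.

Besides the shell and the picture viewer there is one more tool, called after "Call:" as a command line: name --argument value ..., lists and objects as JSON in quotes. servo_tool: Moves the arm, as the interface text tells. Its arguments: {"type":"object","properties":{"delta_pos":{"type":"array"},"turn":{"type":"array"},"jaw":{"type":"array"}},"required":["delta_pos","turn","jaw"]}

```bash
ls; mkdir -p pics
python3 - <<'E'
from plant import status, viewer, workorder, ctrl
import cv2, numpy as np
print(status.observe())
for n in ["scene","side","wrist"]:
    c=viewer.capture(n); cv2.imwrite(f"pics/{n}0.png",c["pixels"][:,:,::-1])
    print(n,c["fx"],c["fy"],c["cx"],c["cy"],np.round(c["pose"],4).tolist())
E
```

```text
pics
{'t': 0.0, 'joint_pos': array([ 1.22431937e+00,  9.18683977e-02,  1.23185313e+00,  1.12286013e-05,
        1.81982070e+00, -5.66932335e-02]), 'joint_vel': array([ 0.00064584,  0.00020022, -0.00115762,  0.00146708, -0.00072851,
        0.00086916]), 'joint_torque': array([-2.99924686e-03, -4.46434164e+01, -4.06451190e+01,  6.96248584e-02,
        2.91727111e-02, -1.74342808e-04]), 'eef_pos': array([0.17135322, 0.574741  , 0.24051964]), 'eef_rot': array([-0.42294536,  0.56752986,  0.4221919 ,  0.56637539]), 'ft_force': array([ 0.00126735,  0.61993867, -0.16344858]), 'moment': array([ 0.0108857 , -0.03326319,  0.03637144]), 'width': 0.08761599341338387}
scene 560.9257495600303 560.9257495600303 315.77002264511776 244.66497809083546 [[0.8077, -0.2401, 0.5384, -0.0542], [-0.5895, -0.3411, 0.7323, -0.6837], [0.0078, -0.9089, -0.417, 0.6287], [0.0, 0.0, 0.0, 1.0]]
side 556.8699229832332 556.8699229832332 332.24175377354504 238.6797833392011 [[0.7915, -0.424, 0.4402, 0.1375], [-0.611, -0.5642, 0.5553, -0.4209], [0.0129, -0.7085, -0.7056, 0.9054], [0.0, 0.0, 0.0, 1.0]]
wrist 411.33567149017574 411.33567149017574 325.36422783722105 242.04429300801118 [[0.2862, 0.9296, 0.2323, 0.1091], [0.9582, -0.2772, -0.0712, 0.594], [-0.0018, 0.2429, -0.97, 0.3831], [0.0, 0.0, 0.0, 1.0]]
```

View pics/scene0.png

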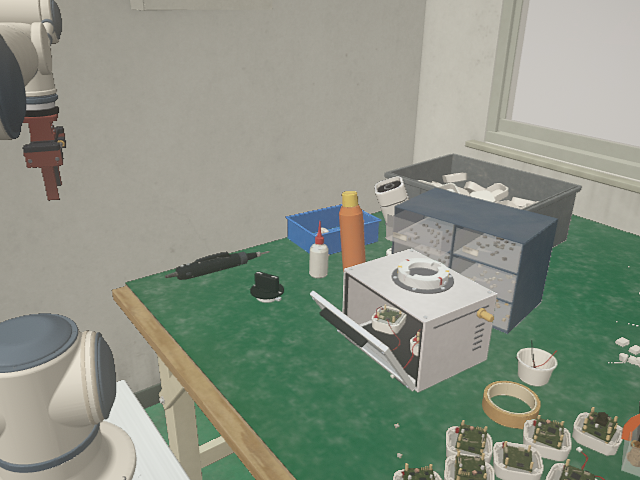

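View pics/side0.png

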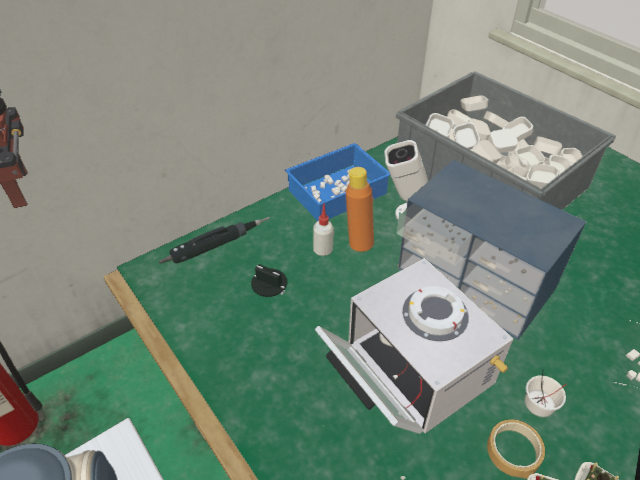

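View pics/wrist0.png

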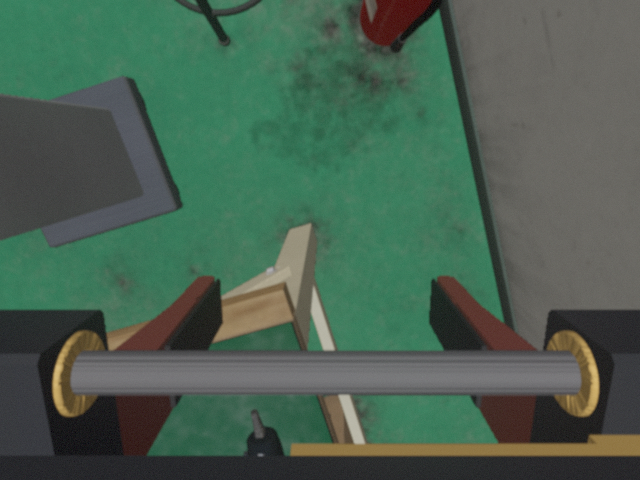

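The scene view shows the box around (415,310), with its port at (425,275), the cap at (267,285), the bottle at (318,260), the can at (352,235) and the driver at (215,264). I'll enlarge the box and the cap.

Run:
```python
import cv2
for n,(x,y,w,h) in {"scene_box":(300,230,210,165),"side_box":(310,250,210,190),"scene_cap":(235,260,64,48),"side_cap":(238,250,64,56)}.items():
    im=cv2.imread(f"pics/{n.split('_')[0]}0.png")[y:y+h,x:x+w]
    s=min(800/w,600/h); s=int(s)
    print(n,s)
    cv2.imwrite(f"pics/c_{n}.png",cv2.resize(im,None,fx=s,fy=s,interpolation=cv2.INTER_CUBIC))
```

```text
scene_box 3
side_box 3
scene_cap 12
side_cap 10
```

View pics/c_scene_box.png

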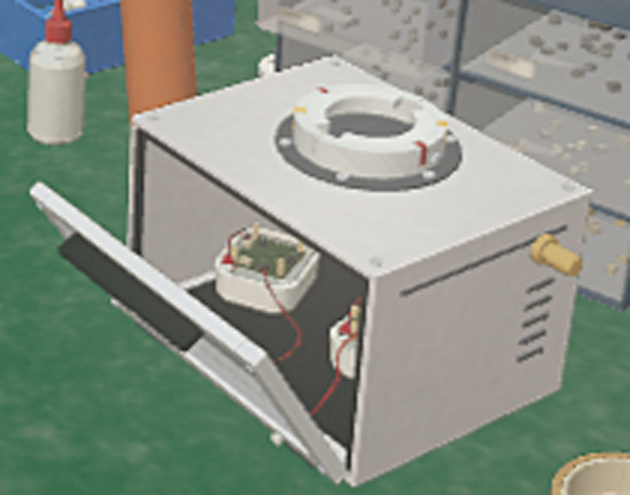

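View pics/c_side_box.png

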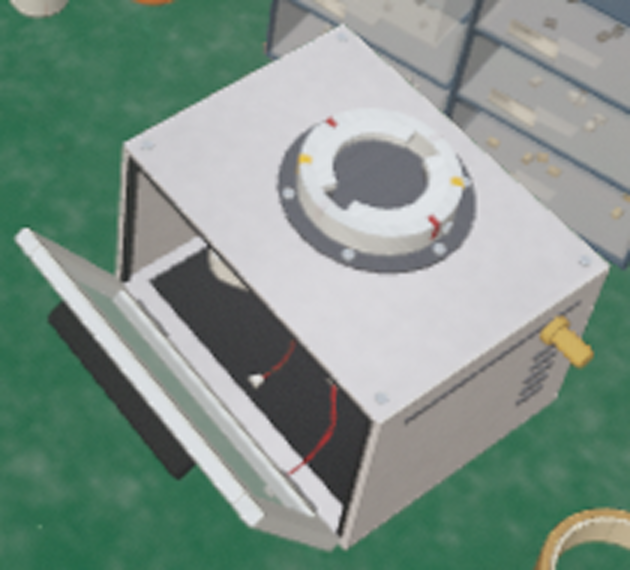

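View pics/c_scene_cap.png

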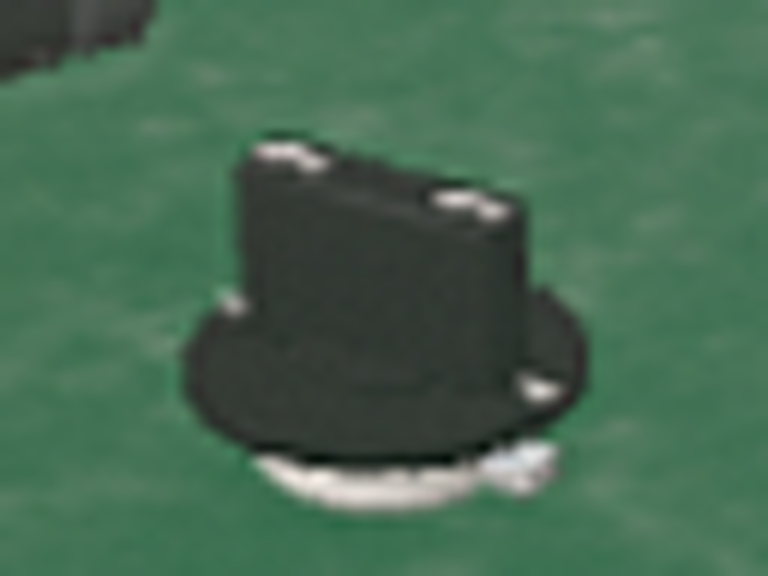

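View pics/c_side_cap.png

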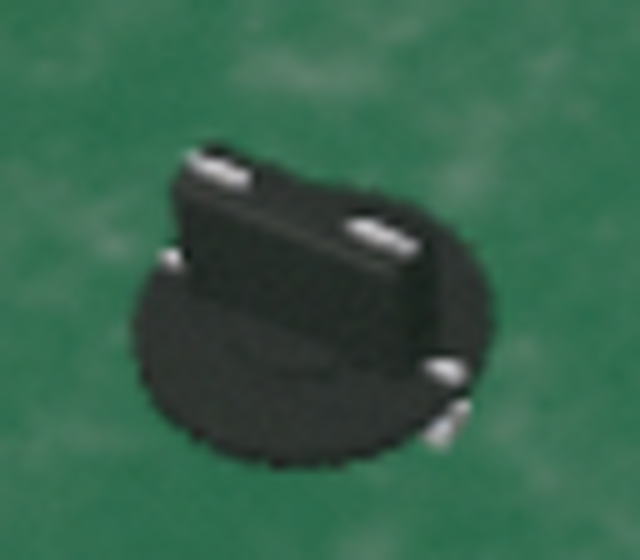

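```bash
cat > h.py <<'E'
import numpy as np
from scipy.optimize import least_squares
CAL={"scene":(560.9257,315.770,244.665,np.array([[0.8077,-0.2401,0.5384,-0.0542],[-0.5895,-0.3411,0.7323,-0.6837],[0.0078,-0.9089,-0.417,0.6287]])),
"side":(556.8699,332.242,238.680,np.array([[0.7915,-0.424,0.4402,0.1375],[-0.611,-0.5642,0.5553,-0.4209],[0.0129,-0.7085,-0.7056,0.9054]]))}
def proj(cam,P,CAL=CAL):
    f,cx,cy,M=CAL[cam]; q=(np.atleast_2d(P)-M[:,3])@M[:,:3]
    return np.c_[f*q[:,0]/q[:,2]+cx,f*q[:,1]/q[:,2]+cy]
def onz(cam,uv,z,CAL=CAL):
    f,cx,cy,M=CAL[cam]; uv=np.atleast_2d(uv).astype(float)
    d=np.c_[(uv[:,0]-cx)/f,(uv[:,1]-cy)/f,np.ones(len(uv))]@M[:,:3].T
    return M[:,3]+d*((z-M[2,3])/d[:,2])[:,None]
def T(p,L):
    c,s=np.cos(p[2]),np.sin(p[2]); L=np.atleast_2d(L)
    return np.c_[p[0]+c*L[:,0]-s*L[:,1],p[1]+s*L[:,0]+c*L[:,1],L[:,2]]
E
python3 - <<'E'
from h import *
K=dict(FTL=(-.085,.11,.15),FTR=(-.085,-.11,.15),BTR=(.085,-.11,.15),BTL=(.085,.11,.15),FBR=(-.085,-.11,0),BBR=(.085,-.11,0))
obs=[("scene",k,v) for k,v in dict(FTL=(344,270.5),FTR=(423.2,321.5),BTR=(497.2,293.2),BTL=(411.5,248.8),FBR=(416.5,392.2),BBR=(486.5,358.8)).items()]+[("side",k,v) for k,v in dict(FTL=(352.2,299.2),FTR=(436.5,391.5),BTR=(512.5,338.2),BTL=(424.2,258.2),FBR=(425.5,432.8)).items()]
def r(p): return np.concatenate([proj(c,T(p,K[k]))[0]-v for c,k,v in obs])
s=least_squares(r,[.6,.1,0],loss="soft_l1"); b=s.x; print("box",b,np.round(s.fun.reshape(-1,2),1).tolist())
for cam,idx in(("scene",0),("side",1)):
    o=[q for q in obs if q[0]==cam]
    print(cam,least_squares(lambda p:np.concatenate([proj(c,T(p,K[k]))[0]-v for c,k,v in o]),b).x)
def door(th,up,out,y):
    # shut: up=+z,out=-x ; rotates outward
    return (-.09-out*np.cos(th)-up*np.sin(th), y, .017+up*np.cos(th)-out*np.sin(th))
for up in(.123,.128):
  do=[("scene",(311.5,292.5),.107),("side",(317.2,327.2),.107)]
  for out in (.005,-.005):
    s=least_squares(lambda p:np.concatenate([proj(c,T(b,door(p[0],up,out,y)))[0]-v for c,v,y in do]),[.5]); print("door",up,out,s.x,s.fun)
print("port",T(b,(.012,0,.17)))
th=.55
m1=[onz("scene",(258.7,272.5),.057)[0],onz("side",(259.3,266.5),.057)[0]]
m2=[onz("scene",(273.7,276.4),.057)[0],onz("side",(275.7,273.),.057)[0]]
for a,c in zip(m1,m2): print("cap",(a+c)/2,np.degrees(np.arctan2(*(c-a)[1::-1])),np.linalg.norm(c-a))
print("can",onz("scene",(352,268),0),onz("side",(361,246),0),"bottle",onz("scene",(318,275),0))
E
```

```text
box [ 0.6245026  -0.07306048 -0.04638601] [[-0.0, -2.3], [2.9, 0.1], [1.0, -0.3], [0.2, -1.1], [1.6, 5.0], [0.0, 5.1], [-2.4, -1.8], [-0.6, -0.5], [0.3, -0.1], [-1.0, -1.0], [-2.4, 3.7]]
scene [ 0.62680849 -0.06861124 -0.04955839]
side [ 0.62639776 -0.07384239 -0.04328877]
door 0.123 0.005 [0.53067886] [ 1.34671576  0.26920963 -0.53286344  0.48915242]
door 0.123 -0.005 [0.61193493] [ 1.34671585  0.26920955 -0.53286335  0.48915233]
door 0.128 0.005 [0.53109994] [ 0.17851158 -1.40319603 -1.79889559 -0.30327034]
door 0.128 -0.005 [0.60918524] [ 0.17851159 -1.40319603 -1.79889558 -0.30327035]
port [[ 0.63648969 -0.07361691  0.17      ]]
cap [0.50311451 0.25660517 0.057     ] -63.63130082438728 0.03859955934439335
cap [0.50621277 0.2551314  0.057     ] -64.18444962217357 0.03896242971457662
can [[0.74924546 0.25737589 0.        ]] [[0.74025922 0.23361506 0.        ]] bottle [[0.65880441 0.27597493 0.        ]]
```

```bash
cat >> h.py <<'E'
from scipy.spatial.transform import Rotation as R
def tgtR(yaw):  # tool x down, tool z (jaw) at world yaw deg
    y=np.radians(yaw); x=np.array([0,0,-1.]); z=np.array([np.cos(y),np.sin(y),0]); return R.from_matrix(np.c_[x,np.cross(z,x),z])
def go(p,yaw):
    from plant import status
    s=status.observe(); r=R.from_quat(s["eef_rot"]); e=s["eef_pos"]
    d=r.inv().apply(np.array(p)-e)/.03; t=np.degrees((r.inv()*tgtR(yaw)).as_rotvec())
    z=r.as_matrix()[:,2]
    print("t",round(s["t"],2),"eef",np.round(e,4),"jaw yaw",np.degrees(np.arctan2(z[1],z[0])).round(2),"F",np.round(s["ft_force"],1),"M",np.round(s["moment"],2),"w",round(s["width"],4),"j6",round(s["joint_pos"][5],2))
    print("delta",np.round(d,3).tolist(),"turn",np.round(t,2).tolist(), "rows",max(np.linalg.norm(d)*30/41.7,np.linalg.norm(t)/7.16))
E
python3 - <<'E'
from h import *
K=dict(FTL=(-.085,.11),FTR=(-.085,-.11),BTR=(.085,-.11),BTL=(.085,.11))
obs=[("scene",k,v) for k,v in dict(FTL=(344,270.5),FTR=(423.2,321.5),BTR=(497.2,293.2),BTL=(411.5,248.8)).items()]+[("side",k,v) for k,v in dict(FTL=(352.2,299.2),FTR=(436.5,391.5),BTR=(512.5,338.2),BTL=(424.2,258.2)).items()]
for zf in (0,1):
  s=least_squares(lambda p:np.concatenate([proj(c,T(p,K[k]+(.15+zf*p[3],)))[0]-v for c,k,v in obs]),[.6,.1,0,0]); b=s.x; print("box",b,np.round(s.fun.reshape(-1,2),1).tolist())
b=least_squares(lambda p:np.concatenate([proj(c,T(p,K[k]+(.15,)))[0]-v for c,k,v in obs]),[.6,.1,0]).x
print(T(b,(.012,0,.17)), T(b,(-.23,0,.12)))
p=T(b,(-.23,0,.17))[0]; print(p); go(p,np.degrees(b[2])-90)
E
```

```text
box [ 0.62326506 -0.0741707  -0.05036282  0.        ] [[-0.1, -2.0], [2.5, 0.7], [1.1, 0.3], [0.5, -0.8], [-2.5, -1.3], [-1.1, 0.5], [0.3, 1.0], [-0.8, -0.4]]
box [ 0.62552897 -0.07240165 -0.04995432 -0.00293889] [[0.2, -1.3], [2.5, 1.3], [0.8, 1.0], [0.5, -0.0], [-2.2, -1.5], [-1.1, -0.2], [-0.0, 0.6], [-0.8, -0.4]]
[[ 0.63524989 -0.07477487  0.17      ]] [[ 0.39355678 -0.06259117  0.12      ]]
[ 0.39355678 -0.06259117  0.17      ]
t 0.15 eef [0.1714 0.5748 0.2408] jaw yaw 73.39 F [-0.1 -1.1 -0. ] M [-0.05 -0.02  0.01] w 0.0879 j6 -0.06
delta [2.385, -13.169, -18.241] turn [166.28, -0.02, 0.12] rows 23.223432451893306
```

Call:
servo_tool --delta_pos '[[2.4, -13.2, -18.2], [2.4, -13.2, -18.2], [2.4, -13.2, -18.2], [2.4, -13.2, -18.2], [2.4, -13.2, -18.2], [2.4, -13.2, -18.2], [2.4, -13.2, -18.2], [2.4, -13.2, -18.2], [2.4, -13.2, -18.2], [2.4, -13.2, -18.2], [2.4, -13.2, -18.2], [2.4, -13.2, -18.2]]' --turn '[[166, 0, 0], [166, 0, 0], [166, 0, 0], [166, 0, 0], [166, 0, 0], [166, 0, 0], [166, 0, 0], [166, 0, 0], [166, 0, 0], [166, 0, 0], [166, 0, 0], [166, 0, 0]]' --jaw '[0, 0, 0, 0, 0, 0, 0, 0, 0, 0, 0, 0]'

```text
t: 1.15
eef_pos: [0.3361, 0.104, 0.1884]
eef_rot: [0.079, 0.702, -0.079, 0.703]
ft_force: [0.2, 0.7, -0.5]
width: 0.0112
```

```bash
python3 -c "
from h import *
go([.394,-.0626,.12],-92.9)"
```

```text
t 1.15 eef [0.3361 0.104  0.1884] jaw yaw -12.87 F [ 0.2  0.7 -0.5] M [-0.11  0.04 -0.01] w 0.0112 j6 0.43
delta [2.279, -4.985, 3.116] turn [80.03, 0.02, -0.05] rows 11.176770816108325
```

Call:
servo_tool --delta_pos '[[2.3, -5.0, 3.1], [2.3, -5.0, 3.1], [2.3, -5.0, 3.1], [2.3, -5.0, 3.1], [2.3, -5.0, 3.1], [2.3, -5.0, 3.1], [2.3, -5.0, 3.1], [2.3, -5.0, 3.1], [2.3, -5.0, 3.1], [2.3, -5.0, 3.1], [2.3, -5.0, 3.1], [2.3, -5.0, 3.1]]' --turn '[[78, 0, 0], [78, 0, 0], [78, 0, 0], [78, 0, 0], [78, 0, 0], [78, 0, 0], [78, 0, 0], [78, 0, 0], [78, 0, 0], [78, 0, 0], [78, 0, 0], [78, 0, 0]]' --jaw '[0, 0, 0, 0, 0, 0, 0, 0, 0, 0, 0, 0]'

```text
t: 2.15
eef_pos: [0.3942, -0.0607, 0.1193]
eef_rot: [-0.503, -0.497, 0.503, -0.496]
ft_force: [0.0, -0.2, 0.1]
width: 0.0009
```

```bash
cat > cap.py <<'E'
import sys,cv2,numpy as np
from plant import viewer
import pickle
for n in sys.argv[2:]:
    c=viewer.capture(n); cv2.imwrite(f"pics/{n}{sys.argv[1]}.png",c["pixels"][:,:,::-1]); pickle.dump({k:c[k] for k in c if k!="pixels"},open(f"pics/{n}{sys.argv[1]}.pkl","wb"))
E
python3 cap.py 1 scene wrist; python3 -c "
from h import *
go([.5,-.068,.12],-92.9)"
```

```text
t 2.25 eef [ 0.3942 -0.0607  0.1194] jaw yaw -90.34 F [ 0.4 -0.4  0.2] M [0.   0.11 0.01] w 0.0002 j6 1.34
delta [-0.022, 3.527, 0.223] turn [2.56, -0.0, 0.02] rows 2.542218464260915
```

View pics/scene1.png

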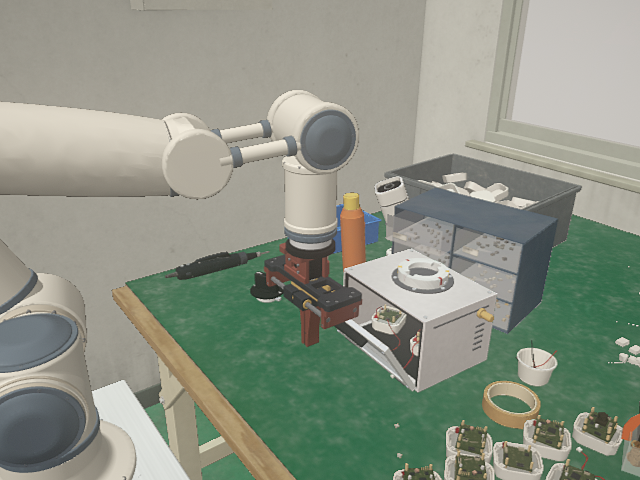

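View pics/wrist1.png

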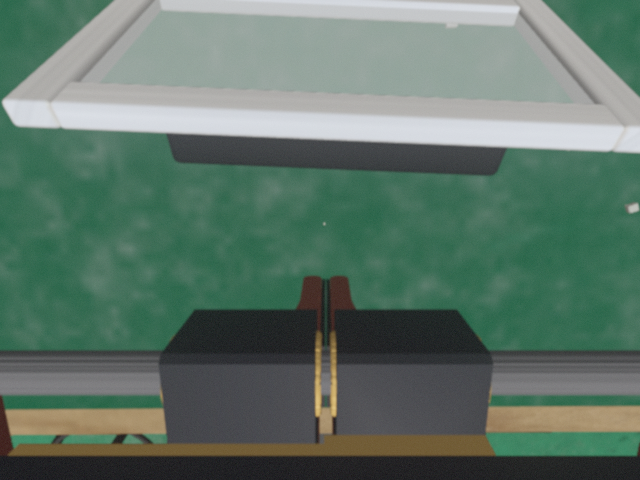

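The gripper is centred in front of the lip, which sits at (335,155) in the wrist view. I'll push along +x.

Call:
servo_tool --delta_pos '[[0, 0.4, 0.05], [0, 0.8, 0.1], [0, 1.2, 0.1], [0, 1.5, 0.1], [0, 1.8, 0.15], [0, 2.1, 0.2], [0, 2.4, 0.2], [0, 2.7, 0.2], [0, 3.0, 0.2], [0, 3.2, 0.2], [0, 3.4, 0.2], [0, 3.5, 0.2]]' --turn '[[2.5, 0, 0], [2.5, 0, 0], [2.5, 0, 0], [2.5, 0, 0], [2.5, 0, 0], [2.5, 0, 0], [2.5, 0, 0], [2.5, 0, 0], [2.5, 0, 0], [2.5, 0, 0], [2.5, 0, 0], [2.5, 0, 0]]' --jaw '[0, 0, 0, 0, 0, 0, 0, 0, 0, 0, 0, 0]'

```text
t: 3.25
eef_pos: [0.4997, -0.0677, 0.1195]
eef_rot: [-0.513, -0.487, 0.513, -0.487]
ft_force: [-1.9, -0.6, 1.7]
width: 0.0005
```

```bash
python3 cap.py 2 side wrist; python3 -c "
from h import *
go([.505,-.068,.12],-92.9)"
```

```text
t 3.35 eef [ 0.4997 -0.0677  0.1193] jaw yaw -92.99 F [-0.1 -0.1  0.5] M [0.   0.14 0.01] w 0.0007 j6 1.42
delta [-0.022, 0.178, 0.002] turn [-0.09, -0.01, -0.01] rows 0.12876171946298698
```

View pics/side2.png

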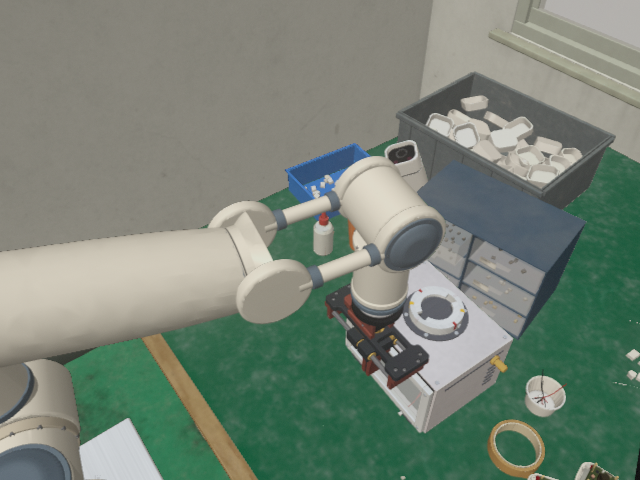

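View pics/wrist2.png

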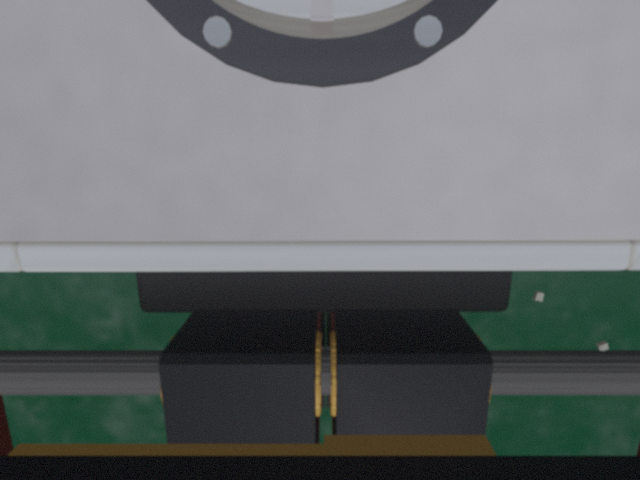

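Call:
servo_tool --delta_pos '[[0, 0.1, 0], [0, 0.2, 0], [0, 0.25, 0], [0, 0.25, 0]]' --turn '[[0, 0, 0], [0, 0, 0], [0, 0, 0], [0, 0, 0]]' --jaw '[0, 0, 0, 0]'

```text
t: 3.68
eef_pos: [0.5008, -0.0677, 0.1194]
eef_rot: [-0.509, -0.491, 0.517, -0.482]
ft_force: [-29.9, 2.1, 14.3]
width: 0.0005
```

The force rose to about 30 N at x=0.501, so the door is on its stop. I'll back off and rise to look at the port.

Call:
servo_tool --delta_pos '[[0, -0.8, 0], [0, -0.8, 0], [-3, -0.8, 0], [-6, 0, 0], [-6.0, 1, 0], [-6.0, 1, 0], [-6.0, 1, 0], [-6.0, 1, 0], [-6.0, 1, 0]]' --turn '[[0, 0, 0], [0, 0, 0], [0, 0, 0], [0, 0, 0], [0, 0, 0], [0, 0, 0], [0, 0, 0], [0, 0, 0], [0, 0, 0]]' --jaw '[0, 0, 0, 0.5, 1, 1, 1, 1, 1]'

```text
t: 4.43
eef_pos: [0.5378, -0.0698, 0.3006]
eef_rot: [0.514, 0.486, -0.512, 0.487]
ft_force: [0.4, 0.1, -0.4]
width: 0.037
```

```bash
python3 cap.py 3 scene wrist; python3 -c "
from h import *
go([.505,-.068,.12],-92.9)"
```

```text
t 4.53 eef [ 0.5364 -0.0697  0.2977] jaw yaw -93.04 F [-0.7 -0.2 -0.4] M [-0.02  0.2   0.02] w 0.0449 j6 1.43
delta [5.927, -1.036, 0.003] turn [-0.14, -0.02, 0.13] rows 4.328900574677767
```

View pics/wrist3.png

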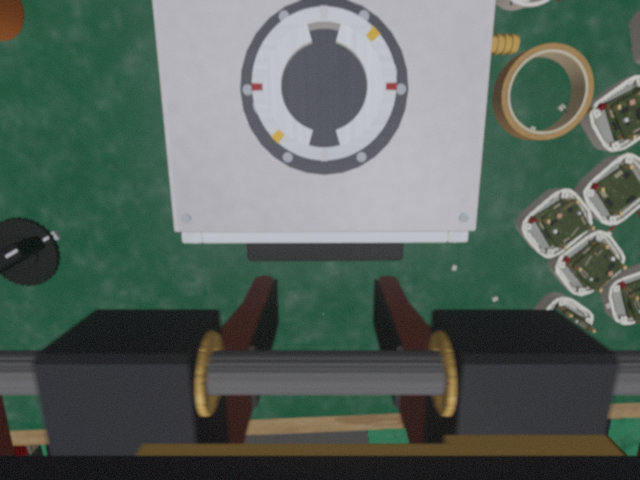

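View pics/scene3.png

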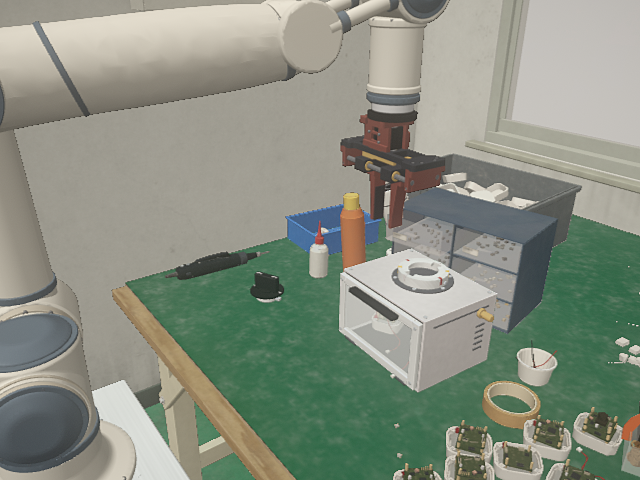

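Run:
```python
import cv2
im=cv2.imread("pics/wrist3.png")[0:180,230:420]
cv2.imwrite("pics/c_w3.png",cv2.resize(im,None,fx=4*.8,fy=4*.8,interpolation=cv2.INTER_CUBIC))
```

```text
(no output)
```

View pics/c_w3.png

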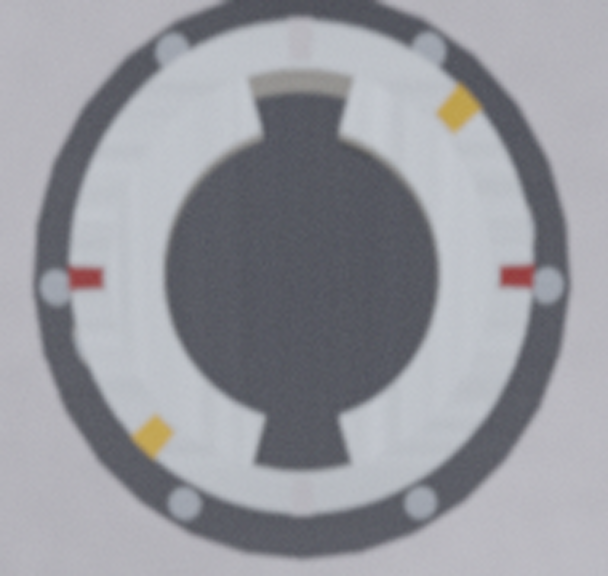

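Run:
```python
from h import *
import pickle
def cal(n):
    c=pickle.load(open(f"pics/{n}.pkl","rb")); return (c["fx"],c["cx"],c["cy"],np.array(c["pose"])[:3])
C={"w":cal("wrist3")}; print(np.round(C["w"][3],4).tolist())
u=lambda a:(np.array(a,float)+.5)/3.2-.5+[230,0]
M=u([(301,40),(301,492),(460,109),(153,437),(516,276),(86,278)]); ang=np.radians([0,180,-45,135,-90,90])
B=u([(165,277),(439,277)])
for z in(.17,.167):
  def r(p):
    a=p[2]+ang; P=np.c_[p[0]+p[3]*np.cos(a),p[1]+p[3]*np.sin(a),0*a+z]
    b=p[2]+np.radians([90,-90]); Q=np.c_[p[0]+.027*np.cos(b),p[1]+.027*np.sin(b),0*b+z]
    return np.r_[(proj("w",P,C)-M).ravel(),(proj("w",Q,C)-B).ravel()]
  s=least_squares(r,[.63,-.07,0,.04],x_scale=[.01,.01,.1,.01]); print(s.x,np.degrees(s.x[2]),np.round(s.fun.reshape(-1,2),1).tolist())
```

```text
[[-0.0534, -0.9677, -0.2462, 0.6047], [-0.9986, 0.0516, 0.0136, -0.0732], [-0.0004, 0.2466, -0.9691, 0.4412]]
[ 0.63551736 -0.0738549  -0.05146417  0.04167689] -2.9486798975052717 [[-0.0, -0.4], [0.4, 1.3], [-0.8, 0.4], [0.4, -0.9], [0.2, 0.1], [0.2, -0.3], [-0.8, 0.0], [0.6, -0.2]]
[ 0.63586006 -0.07386192 -0.05146305  0.04213778] -2.948615334073209 [[-0.0, -0.4], [0.4, 1.3], [-0.8, 0.4], [0.4, -0.9], [0.2, 0.1], [0.2, -0.3], [-0.4, 0.0], [0.1, -0.2]]
```

```bash
python3 -c "
from h import *
go([.505,.256,.22],26)"
```

```text
t 4.53 eef [ 0.5364 -0.0697  0.2977] jaw yaw -93.04 F [-0.7 -0.2 -0.4] M [-0.02  0.2   0.02] w 0.0449 j6 1.43
delta [2.599, -1.616, -10.783] turn [-119.04, -0.15, 0.06] rows 16.62570758837034
```

Call:
servo_tool --delta_pos '[[2.6, -1.6, -10.8], [2.6, -1.6, -10.8], [2.6, -1.6, -10.8], [2.6, -1.6, -10.8], [2.6, -1.6, -10.8], [2.6, -1.6, -10.8], [2.6, -1.6, -10.8], [2.6, -1.6, -10.8], [2.6, -1.6, -10.8], [2.6, -1.6, -10.8], [2.6, -1.6, -10.8], [2.6, -1.6, -10.8]]' --turn '[[-119, 0, 0], [-119, 0, 0], [-119, 0, 0], [-119, 0, 0], [-119, 0, 0], [-119, 0, 0], [-119, 0, 0], [-119, 0, 0], [-119, 0, 0], [-119, 0, 0], [-119, 0, 0], [-119, 0, 0]]' --jaw '[1, 1, 1, 1, 1, 1, 1, 1, 1, 1, 1, 1]'

```text
t: 5.53
eef_pos: [0.5047, 0.2564, 0.219]
eef_rot: [0.041, 0.707, -0.042, 0.705]
ft_force: [-0.2, -0.4, 0.6]
width: 0.0878
```

```bash
python3 -c "
from h import *
go([.505,.256,.22],26)"
```

```text
t 5.53 eef [0.5047 0.2564 0.219 ] jaw yaw -6.69 F [-0.2 -0.4  0.6] M [-0.11  0.04 -0.  ] w 0.0878 j6 0.53
delta [-0.034, -0.011, 0.011] turn [-32.69, -0.21, 0.05] rows 4.5655117388067294
```

Call:
servo_tool --delta_pos '[[0, 0, 0], [0, 0, 0], [0, 0, 0], [0, 0, 0], [0, 0, 0], [0, 0, 0]]' --turn '[[-31, 0, 0], [-31, 0, 0], [-31, 0, 0], [-31, 0, 0], [-31, 0, 0], [-31, 0, 0]]' --jaw '[1, 1, 1, 1, 1, 1]'

```text
t: 6.03
eef_pos: [0.505, 0.2559, 0.2194]
eef_rot: [-0.147, 0.693, 0.147, 0.691]
ft_force: [0.2, -0.3, -0.1]
width: 0.0877
```

```bash
python3 cap.py 4 wrist; python3 -c "
from h import *
go([.505,.256,.22],26)"
```

```text
t 6.08 eef [0.5051 0.2559 0.2197] jaw yaw 23.83 F [ 0.2  1.1 -0.5] M [-0.02  0.02 -0.02] w 0.0877 j6 -0.01
delta [-0.011, 0.003, -0.003] turn [-2.17, -0.16, -0.01] rows 0.3043355756024477
```

View pics/wrist4.png

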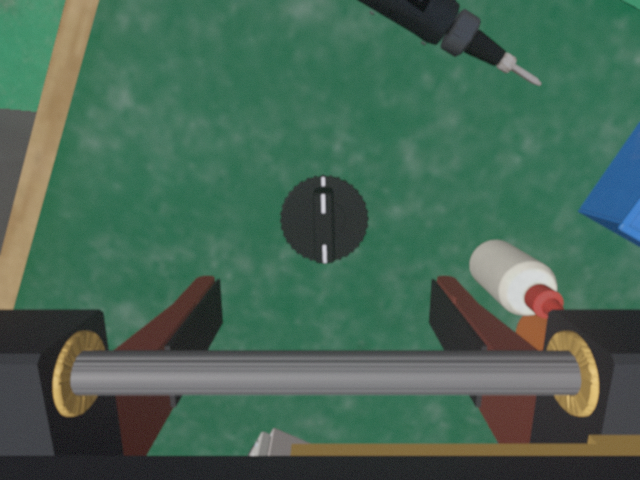

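Run:
```python
import cv2
im=cv2.imread("pics/wrist4.png")[165:275,270:380]
cv2.imwrite("pics/c_w4.png",cv2.resize(im,None,fx=5,fy=5,interpolation=cv2.INTER_CUBIC))
```

```text
(no output)
```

View pics/c_w4.png

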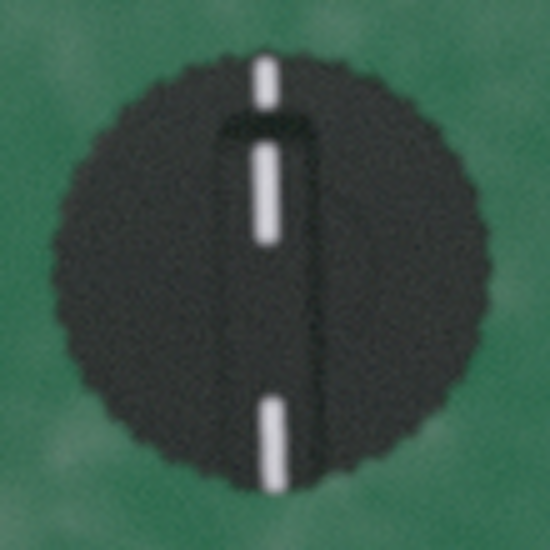

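Run:
```python
from h import *
import pickle
c=pickle.load(open("pics/wrist4.pkl","rb")); C={"w":(c["fx"],c["cx"],c["cy"],np.array(c["pose"])[:3])}
u=lambda a:(np.array(a,float)+.5)/5-.5+[270,165]
m=onz("w",u([(266,193),(273,443)]),.057,C); d=m[1]-m[0]
print(m.mean(0),np.degrees(np.arctan2(d[1],d[0])),np.linalg.norm(d))
print(onz("w",u([(272,272),(266,82)]),.022,C))
go([.505,.256,.045],26)
```

```text
[0.50401862 0.25527847 0.057     ] -64.54262854259211 0.03875758913777732
[[0.50384845 0.2559091  0.022     ]
 [0.4900897  0.28451738 0.022     ]]
t 6.08 eef [0.5051 0.2559 0.2197] jaw yaw 23.83 F [ 0.2  1.1 -0.5] M [-0.02  0.02 -0.02] w 0.0877 j6 -0.01
delta [5.822, 0.003, 0.013] turn [-2.17, -0.16, -0.01] rows 4.188840224654306
```

Call:
servo_tool --delta_pos '[[1.4, 0, -0.04], [2.8, 0, -0.04], [4, 0, -0.04], [5, 0, -0.04], [5.6, 0, -0.04], [5.8, 0, -0.04], [5.8, 0, -0.04], [5.8, 0, -0.04]]' --turn '[[-1.7, 0, 0], [-1.7, 0, 0], [-1.7, 0, 0], [-1.7, 0, 0], [-1.7, 0, 0], [-1.7, 0, 0], [-1.7, 0, 0], [-1.7, 0, 0]]' --jaw '[1, 1, 1, 1, 1, 0.8, 0.6, 0.6]'

```text
t: 6.75
eef_pos: [0.5051, 0.2559, 0.0483]
eef_rot: [-0.156, 0.689, 0.156, 0.69]
ft_force: [0.3, 0.3, 1.0]
width: 0.0716
```

```bash
python3 -c "
from h import *
go([.504,.2555,.045],25.5)"
```

```text
t 6.75 eef [0.5051 0.2559 0.0483] jaw yaw 25.55 F [0.3 0.3 1. ] M [-0.09  0.06  0.04] w 0.0716 j6 -0.04
delta [0.109, 0.003, -0.039] turn [0.05, 0.03, 0.0] rows 0.0831952856921611
```

Call:
servo_tool --delta_pos '[[0.05, 0, -0.04], [0.05, 0, -0.04], [0.05, 0, -0.04], [0.05, 0, -0.04], [0.05, 0, -0.04], [0.05, 0, -0.04], [0.05, 0, -0.04], [0.05, 0, -0.04], [0.05, 0, -0.04], [0.05, 0, -0.04]]' --turn '[[0, 0, 0], [0, 0, 0], [0, 0, 0], [0, 0, 0], [0, 0, 0], [0, 0, 0], [0, 0, 0], [0, 0, 0], [0, 0, 0], [0, 0, 0]]' --jaw '[0.3, 0, 0, 0, 0, 0, 0, 0, 0, 0]'

```text
t: 7.58
eef_pos: [0.5038, 0.2554, 0.046]
eef_rot: [-0.157, 0.69, 0.157, 0.689]
ft_force: [-0.0, 0.8, 1.0]
width: 0.0157
```

```bash
python3 cap.py 5 wrist scene; python3 -c "
from h import *
go([.504,.2555,.27],25.5)"; python3 -c "
import cv2
im=cv2.imread('pics/scene5.png')[250:320,220:320]
cv2.imwrite('pics/c_s5.png',cv2.resize(im,None,fx=7,fy=7,interpolation=cv2.INTER_CUBIC))"
```

```text
t 7.68 eef [0.5038 0.2554 0.046 ] jaw yaw 25.6 F [-0.7 -0.4  0.7] M [-0.06  0.08 -0.01] w 0.0161 j6 -0.04
delta [-7.466, 0.001, 0.006] turn [0.1, -0.01, -0.0] rows 5.37119027455128
```

View pics/c_s5.png

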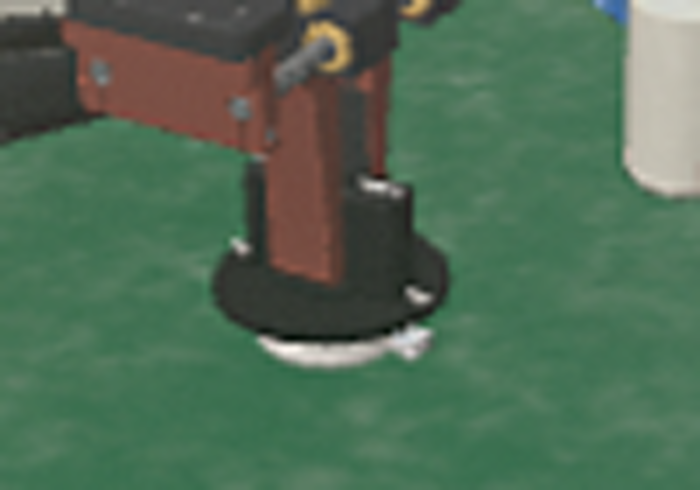

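View pics/wrist5.png

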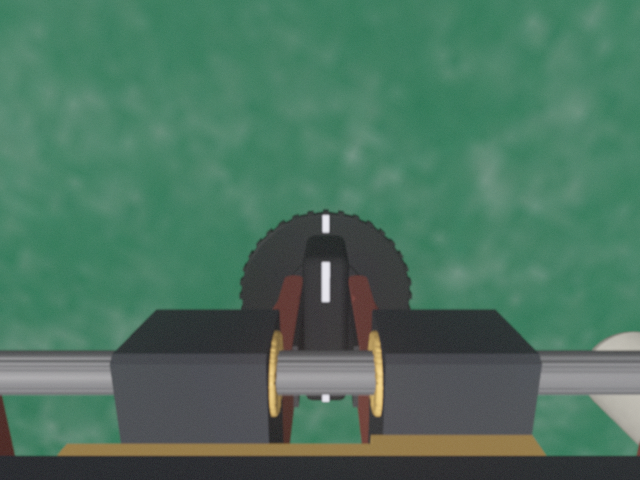

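Run:
```python
from h import *
import pickle
c=pickle.load(open("pics/wrist5.pkl","rb")); C={"w":(c["fx"],c["cx"],c["cy"],np.array(c["pose"])[:3])}
# flange top z=.022: left 241@288,right 411@288, top ~(326,211); marks
for z,uv in ((.022,[(241,288),(411,288),(326,211),(326,214),(326,233),(326,402)]),(.057,[(326,262),(326,302)])):
    P=onz("w",uv,z,C); t=(P-[.5038,.2554,0])[:,:2]; a=np.radians(25.6)
    print(np.round(np.c_[-t[:,0]*np.sin(a)+t[:,1]*np.cos(a), t[:,0]*np.cos(a)+t[:,1]*np.sin(a)]*1e3,1).tolist(),"tool y,z mm")
go([.504,.2555,.30],25.5)
```

```text
[[3.7, -35.3], [3.7, 37.7], [37.1, 1.2], [35.9, 1.2], [27.9, 1.2], [-52.3, 1.2]] tool y,z mm
[[25.9, 1.2], [11.6, 1.2]] tool y,z mm
t 7.68 eef [0.5038 0.2554 0.046 ] jaw yaw 25.6 F [-0.7 -0.4  0.7] M [-0.06  0.08 -0.01] w 0.0161 j6 -0.04
delta [-8.466, 0.001, 0.006] turn [0.1, -0.01, -0.0] rows 6.09061445386683
```

Call:
servo_tool --delta_pos '[[-1.2, 0, 0], [-2.5, 0, 0], [-4, 0, 0], [-5.5, 0, 0], [-7, 0, 0], [-7.5, 0, 0], [-7.5, 0, 0], [-7.5, 0, 0]]' --turn '[[0, 0, 0], [0, 0, 0], [0, 0, 0], [0, 0, 0], [0, 0, 0], [0, 0, 0], [0, 0, 0], [0, 0, 0]]' --jaw '[0, 0, 0, 0, 0, 0, 0, 0]'

```text
t: 8.35
eef_pos: [0.5044, 0.2556, 0.2728]
eef_rot: [-0.156, 0.688, 0.157, 0.691]
ft_force: [0.4, 0.6, -0.7]
width: 0.0157
```

```bash
python3 -c "
from h import *
go([.6355,-.0735,.27],87.05)"
```

```text
t 8.35 eef [0.5044 0.2556 0.2728] jaw yaw 25.6 F [ 0.4  0.6 -0.7] M [-0.01 -0.01 -0.01] w 0.0157 j6 -0.04
delta [0.092, -11.782, -0.8] turn [-61.45, 0.18, 0.12] rows 8.582652737068747
```

Call:
servo_tool --delta_pos '[[0.1, -1, -0.1], [0.1, -2, -0.15], [0.1, -3, -0.2], [0.1, -4, -0.3], [0.1, -5, -0.35], [0.1, -6, -0.4], [0.1, -7, -0.5], [0.1, -8, -0.55], [0.1, -9, -0.6], [0.1, -10, -0.7], [0.1, -11, -0.75], [0.1, -11.8, -0.8]]' --turn '[[-6, 0, 0], [-12, 0, 0], [-18, 0, 0], [-24, 0, 0], [-30, 0, 0], [-36, 0, 0], [-42, 0, 0], [-48, 0, 0], [-54, 0, 0], [-59, 0, 0], [-61.5, 0, 0], [-61.5, 0, 0]]' --jaw '[0, 0, 0, 0, 0, 0, 0, 0, 0, 0, 0, 0]'

```text
t: 9.35
eef_pos: [0.635, -0.0764, 0.2642]
eef_rot: [-0.486, 0.513, 0.489, 0.511]
ft_force: [0.3, -0.3, -1.6]
width: 0.0157
```

Call:
servo_tool --delta_pos '[[0, 0, 0], [0, 0, 0]]' --turn '[[0, 0, 0], [0, 0, 0]]' --jaw '[0, 0]'

```text
t: 9.52
eef_pos: [0.6347, -0.0753, 0.2643]
eef_rot: [-0.485, 0.514, 0.488, 0.512]
ft_force: [0.2, 0.0, -1.0]
width: 0.0156
```

```bash
python3 cap.py 6 scene side wrist;  python3 -c "
from h import *
go([.6355,-.0735,.23],87.05)"; python3 -c "
import cv2
im=cv2.imread('pics/scene6.png')[190:310,360:500]
cv2.imwrite('pics/c_s6.png',cv2.resize(im,None,fx=5,fy=5,interpolation=cv2.INTER_CUBIC))
im=cv2.imread('pics/side6.png')[200:350,370:520]
cv2.imwrite('pics/c_d6.png',cv2.resize(im,None,fx=4,fy=4,interpolation=cv2.INTER_CUBIC))"
```

```text
t 9.67 eef [ 0.6347 -0.0732  0.2668] jaw yaw 87.15 F [-0.1 -0.3 -0.7] M [ 0.04 -0.03  0.01] w 0.0156 j6 -1.69
delta [1.228, -0.028, -0.01] turn [0.1, 0.04, -0.11] rows 0.8836274211072582
```

View pics/c_s6.png

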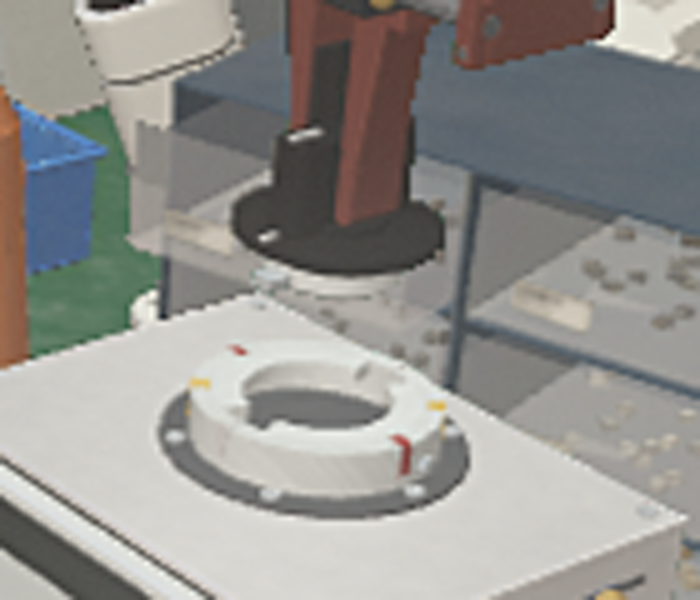

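View pics/c_d6.png

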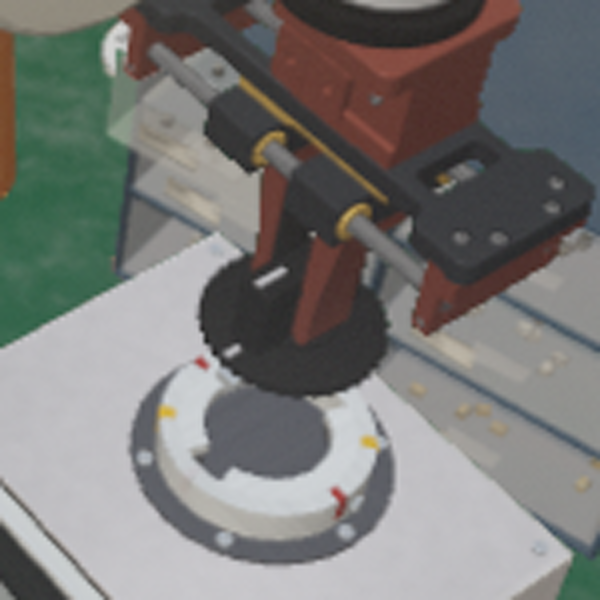

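View pics/wrist6.png

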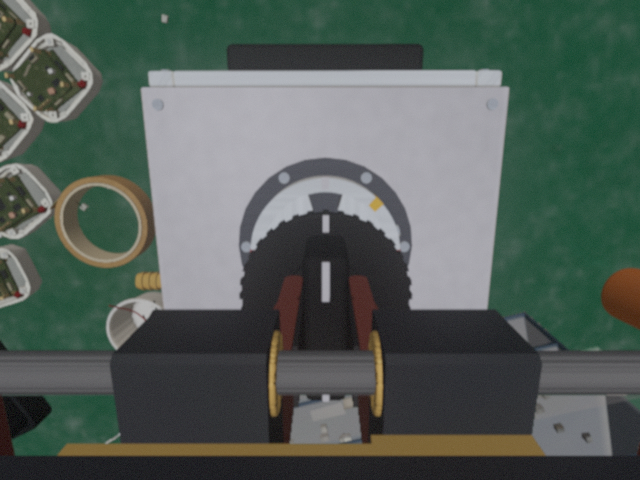

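Call:
servo_tool --delta_pos '[[0.6, -0.03, -0.01], [1.2, -0.03, -0.01], [1.5, -0.03, -0.01], [1.5, -0.03, -0.01], [1.5, -0.03, -0.01], [1.5, -0.03, -0.01]]' --turn '[[0, 0, 0], [0, 0, 0], [0, 0, 0], [0, 0, 0], [0, 0, 0], [0, 0, 0]]' --jaw '[0, 0, 0, 0, 0, 0]'

```text
t: 10.17
eef_pos: [0.6362, -0.0741, 0.2244]
eef_rot: [-0.488, 0.512, 0.487, 0.513]
ft_force: [1.6, -0.5, 0.1]
width: 0.0161
```

```bash
python3 cap.py 7 scene side;  python3 -c "
from h import *
go([.6355,-.0735,.200],87.05)"; python3 -c "
import cv2
im=cv2.imread('pics/scene7.png')[220:300,380:480]
cv2.imwrite('pics/c_s7.png',cv2.resize(im,None,fx=7,fy=7,interpolation=cv2.INTER_CUBIC))
im=cv2.imread('pics/side7.png')[260:350,380:490]
cv2.imwrite('pics/c_d7.png',cv2.resize(im,None,fx=6,fy=6,interpolation=cv2.INTER_CUBIC))"
```

```text
t 10.27 eef [ 0.6364 -0.0744  0.2247] jaw yaw 87.11 F [-0.3  1.  -0.4] M [ 0.03 -0.02  0.  ] w 0.0156 j6 -1.69
delta [0.824, 0.034, 0.03] turn [0.06, -0.01, 0.14] rows 0.5940368792477632
```

View pics/c_s7.png

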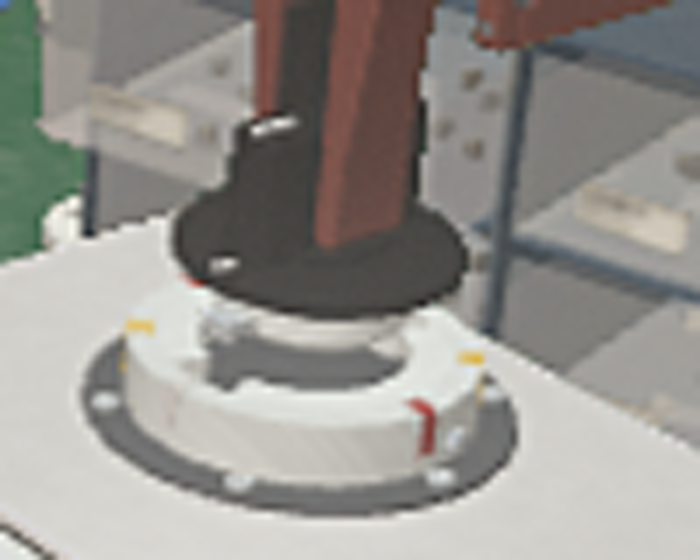

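View pics/c_d7.png

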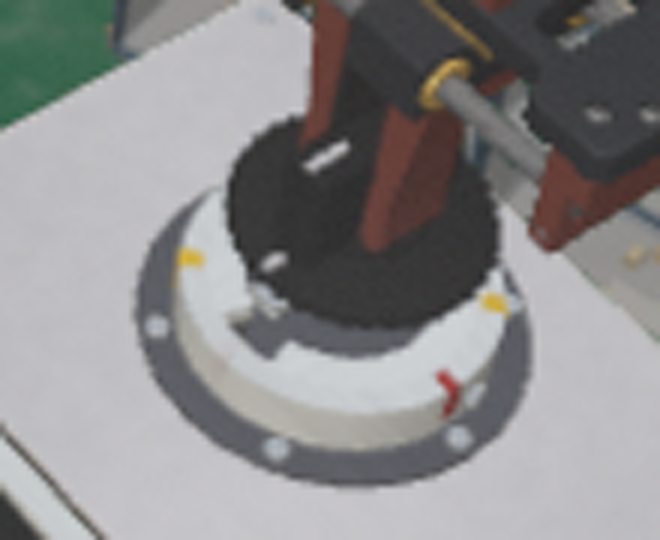

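Run:
```python
from h import *
print("flange pred",proj("scene",(.6364,-.0744,.1977)),"obs u",380+321.5/7-.5)
print("collar pred",proj("scene",(.6355,-.0735,.16)),"obs u", 380+306.5/7-.5)
print("side flange",proj("side",(.6364,-.0744,.1977)),"obs",380+(229+500+1)/2/6-.5)
print("side collar",proj("side",(.6355,-.0735,.16)),"obs",380+(175+515)/2/6-.5)
go([.6355,-.0735,.200],87.05)
```

```text
flange pred [[425.54116405 254.83550974]] obs u 425.42857142857144
collar pred [[422.96117769 273.58764743]] obs u 423.2857142857143
side flange [[438.58268776 296.34578132]] obs 440.3333333333333
side collar [[434.51746067 310.48525798]] obs 437.0
t 10.27 eef [ 0.6364 -0.0744  0.2247] jaw yaw 87.11 F [-0.3  1.  -0.4] M [ 0.03 -0.02  0.  ] w 0.0156 j6 -1.69
delta [0.824, 0.034, 0.03] turn [0.06, -0.01, 0.14] rows 0.5940368792477632
```

Call:
servo_tool --delta_pos '[[0.15, 0.02, 0.02], [0.3, 0.02, 0.02], [0.4, 0.02, 0.02], [0.5, 0.02, 0.02], [0.5, 0.02, 0.02]]' --turn '[[0, 0, 0], [0, 0, 0], [0, 0, 0], [0, 0, 0], [0, 0, 0]]' --jaw '[0, 0, 0, 0, 0]'

```text
t: 10.68
eef_pos: [0.6351, -0.074, 0.2068]
eef_rot: [-0.487, 0.513, 0.488, 0.512]
ft_force: [0.2, -0.4, -0.8]
width: 0.0162
```

```bash
python3 -c "
from h import *
go([.6358,-.0738,.200],87.05)"
```

```text
t 10.68 eef [ 0.6351 -0.074   0.2068] jaw yaw 87.09 F [ 0.2 -0.4 -0.8] M [ 0.02 -0.01 -0.03] w 0.0162 j6 -1.69
delta [0.225, -0.022, 0.007] turn [0.04, 0.01, -0.1] rows 0.16275550854568613
```

The plug is 9 mm down the bore with no contact force. I'll lower the rest of the way.

Call:
servo_tool --delta_pos '[[0.08, 0, 0], [0.15, 0, 0], [0.2, 0, 0], [0.25, 0, 0], [0.25, 0, 0]]' --turn '[[0, 0, 0], [0, 0, 0], [0, 0, 0], [0, 0, 0], [0, 0, 0]]' --jaw '[0, 0, 0, 0, 0]'

```text
t: 11.1
eef_pos: [0.6355, -0.074, 0.2008]
eef_rot: [-0.487, 0.512, 0.487, 0.513]
ft_force: [0.1, 0.5, -1.0]
width: 0.0159
```

```bash
python3 cap.py 8 scene side;  python3 -c "
from h import *
go([.6358,-.0738,.200],87.05)"; python3 -c "
import cv2
im=cv2.imread('pics/scene8.png')[220:300,380:480]
cv2.imwrite('pics/c_s8.png',cv2.resize(im,None,fx=7,fy=7,interpolation=cv2.INTER_CUBIC))"
```

```text
t 11.2 eef [ 0.6355 -0.074   0.2006] jaw yaw 87.1 F [ 0.5 -0.  -1.1] M [0.04 0.01 0.01] w 0.016 j6 -1.69
delta [0.021, -0.01, 0.007] turn [0.05, -0.0, 0.01] rows 0.017256324302839823
```

View pics/c_s8.png

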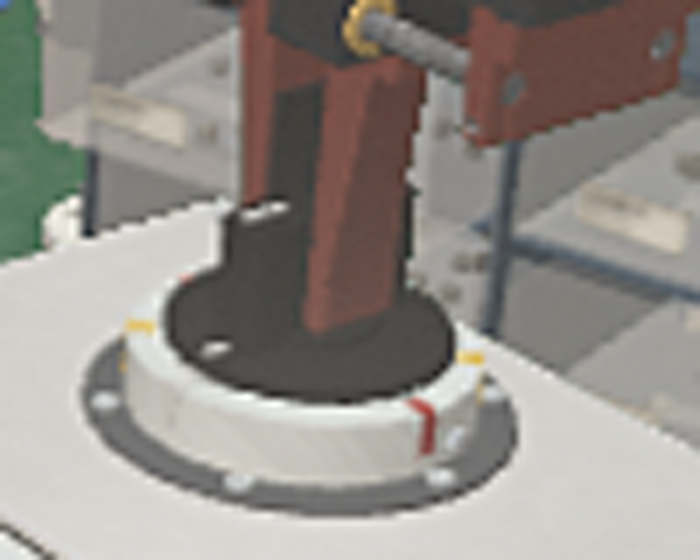

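Call:
servo_tool --delta_pos '[[0.02, 0, 0], [0.04, 0, 0], [0.04, 0, 0]]' --turn '[[0, 0, 0], [0, 0, 0], [0, 0, 0]]' --jaw '[0, 0, 0]'

```text
t: 11.45
eef_pos: [0.6355, -0.074, 0.2005]
eef_rot: [-0.488, 0.512, 0.487, 0.513]
ft_force: [-1.2, 0.6, 2.8]
width: 0.016
```

Call:
servo_tool --delta_pos '[[0, 0, 0], [0, 0, 0], [0, 0, 0], [0, 0, 0], [0, 0, 0], [0, 0, 0], [0, 0, 0], [0, 0, 0], [0, 0, 0], [0, 0, 0], [0, 0, 0]]' --turn '[[4, 0, 0], [8, 0, 0], [12, 0, 0], [16, 0, 0], [20, 0, 0], [24, 0, 0], [28, 0, 0], [32, 0, 0], [36, 0, 0], [40, 0, 0], [40, 0, 0]]' --jaw '[0, 0, 0, 0, 0, 0, 0, 0, 0, 0, 0]'

```text
t: 12.37
eef_pos: [0.6356, -0.0744, 0.2005]
eef_rot: [-0.282, 0.648, 0.281, 0.649]
ft_force: [-1.2, -1.8, 5.8]
width: 0.0159
```

```bash
python3 cap.py 9 scene side wrist;  python3 -c "
from h import *
go([.6355,-.074,.2],42.05)"; python3 -c "
import cv2
im=cv2.imread('pics/scene9.png')[220:300,380:480]
cv2.imwrite('pics/c_s9.png',cv2.resize(im,None,fx=7,fy=7,interpolation=cv2.INTER_CUBIC))
im=cv2.imread('pics/side9.png')[260:350,380:490]
cv2.imwrite('pics/c_d9.png',cv2.resize(im,None,fx=6,fy=6,interpolation=cv2.INTER_CUBIC))"
```

```text
t 12.52 eef [ 0.6356 -0.0744  0.2005] jaw yaw 47.21 F [-1.8 -1.2  5.3] M [-0.3   0.43  0.1 ] w 0.0157 j6 -0.99
delta [0.017, 0.013, 0.008] turn [5.16, 0.02, 0.1] rows 0.7204394795451419
```

View pics/c_s9.png

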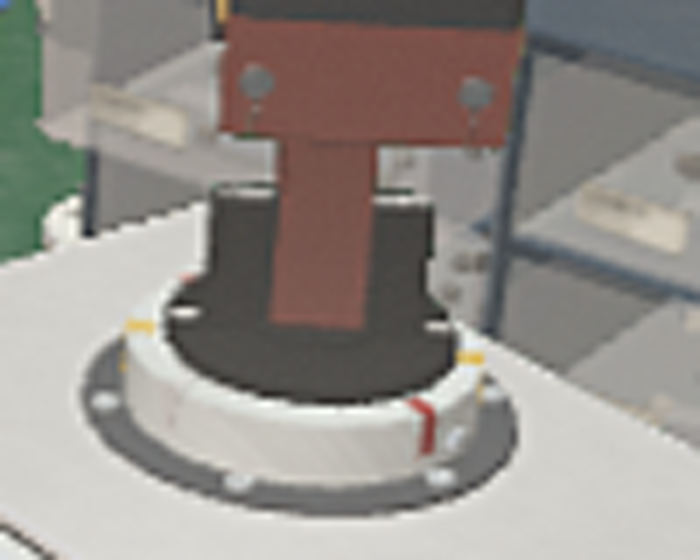

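View pics/c_d9.png

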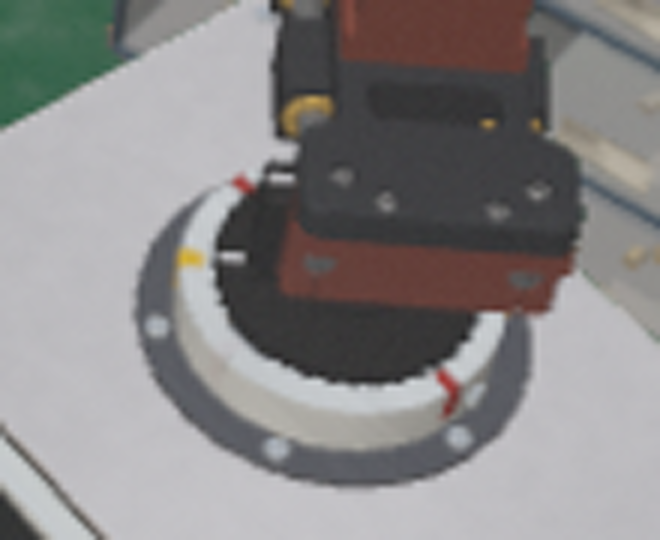

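View pics/wrist9.png

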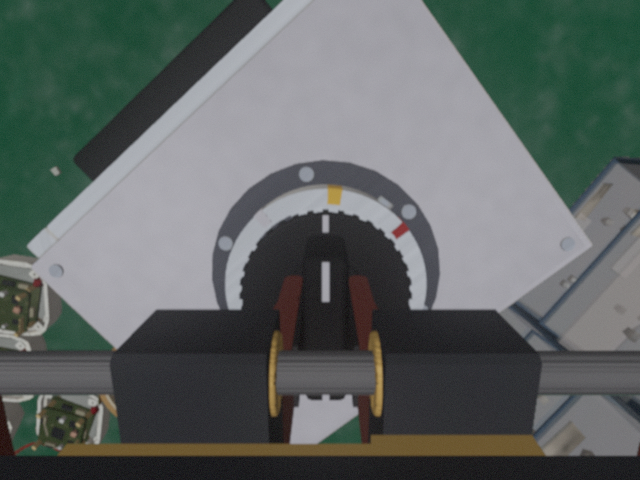

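The wrist view has the yellow mark at (334,195) and the cap's white mark at (325,225), so the bar is about 5° short, matching the pose reading. I'll turn 5° more.

Call:
servo_tool --delta_pos '[[0, 0, 0], [0, 0, 0], [0, 0, 0], [0, 0, 0]]' --turn '[[2.5, 0, 0], [5, 0, 0], [5, 0, 0], [5, 0, 0]]' --jaw '[0, 0, 0, 0]'

```text
t: 12.85
eef_pos: [0.6356, -0.0745, 0.2005]
eef_rot: [-0.255, 0.659, 0.254, 0.66]
ft_force: [-2.6, -1.9, 4.9]
width: 0.0158
```

```bash
python3 cap.py 10 scene side wrist;  python3 -c "
from h import *
go([.6355,-.074,.2],42.05)"; python3 -c "
import cv2
im=cv2.imread('pics/wrist10.png')[140:320,200:450]
cv2.imwrite('pics/c_w10.png',cv2.resize(im,None,fx=3,fy=3,interpolation=cv2.INTER_CUBIC))"
```

```text
t 13.0 eef [ 0.6356 -0.0745  0.2005] jaw yaw 42.21 F [-1.7 -1.1  4.4] M [-0.33  0.33  0.08] w 0.0158 j6 -0.91
delta [0.017, 0.014, 0.01] turn [0.16, 0.01, 0.1] rows 0.02578836813649995
```

View pics/c_w10.png

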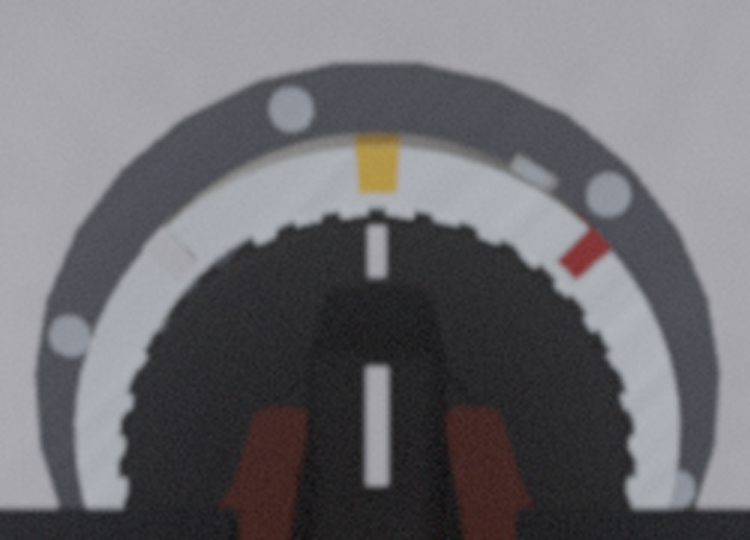

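View pics/scene10.png

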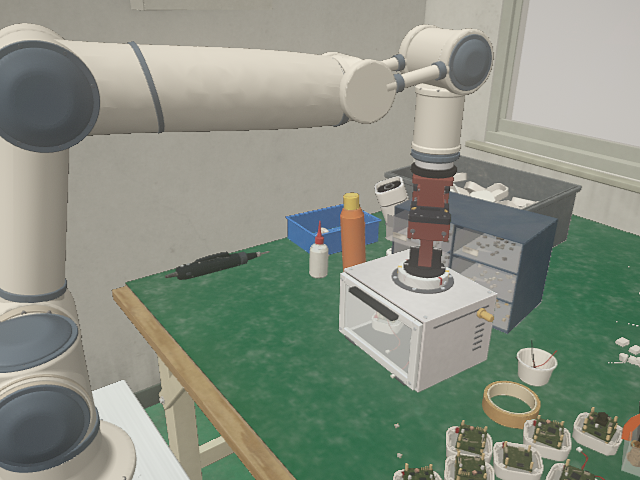

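The cap's white mark lines up with the yellow mark, both at crop x≈377. The door is shut and the other objects look to be where they were. Handing the job in.

```bash
python3 -c "
from plant import workorder,status
print(workorder.close_job()); s=status.observe(); print(s['t'],s['eef_pos'],s['width'],s['ft_force'])"
```

```text
the job is handed in; nothing more can be done
None
the job is handed in; nothing more can be done
```

The job is handed in at about 13 s on the robot's clock, with the cap held at the yellow marks. No verdict was reported.

- **Door:** I pushed it until it hit its stop, at about 30 N with no further movement. The last scene view still shows it shut.
- **Cap fit:** The cap was gripped by its bar and lowered through the slots with no noticeable contact force. The flange came down on the collar with a light press of about 4–5 N.
- **Twist:** I turned the cap 45° clockwise. The gripper angle was 0.2° short of the 45° target. In the wrist view, the cap's white mark lined up with the yellow mark and was well short of the red one.
- **Grip:** At the last reading before hand-in, the fingers were still closed on the bar with a 15.8 mm opening (the bar is 16 mm).
- **Other objects:** By eye, the bottle, spray can and screwdriver look to be where they were at the start; I did not measure them.

None of these checks failed. Two things disagreed slightly or could not be confirmed:
- **Port position:** The camera estimates differed by about 1 mm, and the cap fitted within that.
- **Valve ring:** I could not read its angle directly; I take it from the cap's turn and the 0.08–0.1 N m reaction torque.

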